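# Hold a throttle lever on its full-throttle stop

### The job

The throttle body on the setting stand is to be checked at full throttle. Slide the clear guard above it fully back by its handle, then wind the throttle lever round by its upright stud, against its return spring, until it is hard against its full-throttle stop, and finish there: your program ends with the fingers still holding the lever on the stop and the guard still fully back. Leave the loose things on and around the stand where they are: the bush, the retainer, the plunger, the spanner and the tin.

Things in the scene. Friction and masses are not known exactly. Their poses are not given: they have to be found in the camera images.
- stand: Fixed stand: steel base plate 260 x 190 x 12 mm, origin at the centre of its underside. x is its long axis, pointing to the back (up to 0.5 rad to the right of straight ahead). Guard rails run along x at y = +86 and -86 mm (top at z = 130 mm, 160 mm clear between). The throttle body is in the front half at x = -55 mm. A low block (top z = 38 mm) is at the back.
- guard_slide (a joint): Travel of the guard along the stand's +x, m: 0 shut (in front, over the lever), 0.105 fully back on its end stop; starts 0 to 0.02, light friction (under 3 N), stays where left. The guard is a framed clear pane 110 mm (along x) by 156 mm, 118 to 124 mm above the bench.
- guard_handle (a point): Middle of the guard's bar handle: round dark steel bar 12 mm thick, 80 mm long along the stand's y, 150 mm above the bench and 26 mm above the pane, on two 10 mm posts 28 mm either side of the middle. At x = -70 mm in the stand's frame when shut; moves with the guard.
- throttle_spindle (a joint): Turn of the throttle lever about its upright spindle, rad: 0 at rest on the idle stop, 1.2 on the full-throttle stop; it grows anticlockwise as seen from above. A return spring always drives it back to 0: about 3.5 N at the stud to start it, about 9 N at the stop; let go, it snaps back.
- throttle_lever: Flat steel lever arm with its stud, 14 mm wide, 74 to 80 mm above the bench; origin on the spindle axis at its underside, x axis along the arm to the stud, z up. At rest the arm points to the stand's -x (towards the robot) turned 0.6 rad to the +y side; at full throttle, 0.6 rad to the -y side.
- lever_stud (a point): Top of the round upright steel stud at the end of the lever: 12 mm thick, 30 mm high, 45 mm from the spindle axis, top 110 mm above the bench. Its x axis points outward along the arm.
- lever_pivot (a point): The spindle axis on top of the throttle body, 74 mm above the bench, at x = -55 mm, y = 0 in the stand's frame.
- loose_bush: Bystander: steel bush, 27 mm across, 26 mm high, standing on the back half of the base plate; origin at its underside.
- loose_retainer: Bystander: round valve spring retainer, 32 mm across, 14 mm high, lying on the back of the base plate; origin at its underside.
- loose_spanner: Bystander: spanner 132 mm long, 26 mm wide, 8 mm high, lying on the bench along the right side of the stand; origin at its underside.
- paste_tin: Bystander: round tin 64 mm across, 42 mm high, in front of the intake manifold, to the robot's left; origin at its underside.
- loose_plunger: Bystander: steel plunger 17 mm across, 25 mm high, standing on the front left of the base plate; origin at its underside.

How it is judged:
By the outcome, as a careful person would: the job done as asked, in the order asked, and still so for the second after the job is handed in, while the arm keeps its last pose, push and grip.
It also fails if it takes over 58 s, if anything falls off the work surface, if the arm or the gripper's body presses on something with over 40 N, if the wrist force passes 120 N, or if a joint passes its speed limit or range.

### The arm

A 7-joint arm with a two-finger parallel gripper is mounted at the origin on a cart in front of the work surface, level with it; the furniture and walls round the work are solid. World frame = base frame: x ahead of the robot, y to its left, z up, the work surface at z = 0. Lengths are in m, angles in rad, forces in N, time in s.
With the tool pointing down it reaches from about 0.425 to 0.95 m from the base axis. Payload 16.7 kg.
Tool frame: the origin (TCP) lies between the finger pads; the fingertips stand arm.tip_reach ahead of it and the grasp point (between the pads) lies 11 mm behind it (arm.tip_reach is the distance from the TCP to the fingertips, in m); z points along the fingers, y is the direction in which the jaws open and shut (so a half turn about z gives the same grasp; the last joint's range is limited). The gripper opens to 94 mm and grips with 3 to 60 N. Pads are 16 mm wide; open, the fingers measure 119 mm over their backs; the gripper's body (75 mm by 177 mm) begins 78 mm behind the grasp point.
Start: joints at [1.175, 0.426, 0.074, 1.606, -0.034, 1.111, -0.067], TCP at [0.165, -0.655, 0.175] pointing down, gripper open.
Joint ranges: [-2.85, 2.85], [-0.5, 2.14], [-1.23, 1.37], [0.21, 2.46], [-1.02, 4.16], [0.16, 2.05], [-2.73, 2.73]. Speed limits (rad/s): [1.89, 1.89, 2.39, 2.39, 3.01, 3.01, 3.01].

### API

Orientations are given as a unit quaternion [w, x, y, z].
In Python, from cell import arm gives the robot as it stands.
- The arm moves only by the tool step_arm, never from a script. Its arguments are lists of equal length, an entry for each row: "dp": the shift along the tool's x, y, z in mm, a list of three; "rotation": the turn, a rotation vector about the tool's x, y, z in rad, a list of three; "claw": the finger opening in mm, from 0 to 94. A call has 1 to 8 rows; each row shifts and turns the commanded pose from where the row before left it, along the tool's axes as they then stand; what a row does not reach is not made up. A row lasts 1/8 s, in which the tool goes at most 62.5 mm and 10.7 degrees, less where a joint would pass 70% of its speed; a pose out of reach is approached as far as the arm can. A call with a gripper value outside its range is refused whole. The fingers move at their own pace and stop on an object; "newtons" is the grip in N (left out, the last holds). Time passes only in rows, so rows that do not move let the fingers close. It gives the time, the measured TCP pose, the force and the opening at its end, in the units of the state.
- arm.get_obs(): the state, without advancing time (a new reading comes with each control period).
- arm.camera(name): name is "side" or "top"; returns a dict with "image" (384x512x3 uint8, red, green, blue), "camera_matrix" (3x3 intrinsics, pixels), "R" (3x3) and "t" (3): a world point X has camera coordinates R X + t. Camera axes: x right, y down, z forward; pixel columns grow to the right and rows downward; lengths in m; the calibration is good to about 2 mm. A picture is of the moment at which its call begins. There is no depth.
- arm.job_done(): hands the job in, once; it reports no verdict.
The state is a dict: "t": time; "joints": joint angles; "joint_velocities": joint speeds; "joint_torque": joint torques, N m; "position": TCP position; "ee_rot": TCP orientation; "wrist_force": force on the tool from outside, world axes, zero at the start; "wrist_torque": the same for the moment, N m; "finger_gap": finger opening in m.
Only numpy, scipy, OpenCV 4.12 (cv2) and the standard library are available. Lean on these libraries where they do the work, as an engineer would, in place of code of your own. Each camera call takes 0.05 s, during which the arm holds its last target.

## Working session

There is one attempt and no reset: what is moved stays moved. The work goes in short steps, Python scripts to look and compute and a tool call to move; the robot and the scene stay as the last step left them, time stands still between calls to the robot, and variables do not carry over. Pictures are saved under pics/ and viewed, and the job is handed in when it is done.

Besides the shell and the picture viewer there is one more tool, called in YAML: its name, and indented under it one key for each argument. step_arm: Moves the arm, as the interface text tells. Its arguments: {"type":"object","properties":{"dp":{"type":"array"},"rotation":{"type":"array"},"claw":{"type":"array"},"newtons":{"type":"number"}},"required":["dp","rotation","claw"]}

```bash
mkdir -p pics; ls; python3 - <<'E'
from cell import arm
import cv2,numpy as np
o=arm.get_obs()
for k in o: print(k,np.round(o[k],3))
print(arm.tip_reach)
for n in("side","top"):
    c=arm.camera(n); cv2.imwrite(f"pics/{n}0.png",c["image"][:,:,::-1]); np.savez(f"{n}.npz",**{k:c[k] for k in("camera_matrix","R","t","image")})
    print(n,c["camera_matrix"],c["R"],c["t"], -c["R"].T@c["t"])
E
```

```text
pics
t 0.0
joints [ 1.174  0.427  0.074  1.607 -0.034  1.111 -0.067]
joint_velocities [-0.001  0.     0.001 -0.    -0.    -0.001  0.   ]
joint_torque [-3.0000e-03 -9.3583e+01  3.6650e+00 -4.5420e+01 -4.9000e-02  2.0000e-02
  0.0000e+00]
position [ 0.165 -0.654  0.174]
ee_rot [-0.001  0.992  0.123 -0.   ]
wrist_force [-0.007 -0.641  0.469]
wrist_torque [-0.043 -0.009 -0.001]
finger_gap 0.094
0.008
side [[486.77312078   0.         247.37380811]
 [  0.         486.77312078 187.0386849 ]
 [  0.           0.           1.        ]] [[ 0.99384191 -0.11058183  0.0070654 ]
 [-0.0657742  -0.64004917 -0.76551343]
 [ 0.08917408  0.76033461 -0.64338112]] [-0.56772123  0.00731303  1.32513449] [ 0.44653852 -1.06564456  0.86217591]
top [[417.35391497   0.         260.43523339]
 [  0.         417.35391497 188.61226117]
 [  0.           0.           1.        ]] [[-2.41507745e-03 -9.99722055e-01  2.34516761e-02]
 [-9.96084805e-01  3.32534475e-04 -8.84022060e-02]
 [ 8.83698365e-02 -2.35733564e-02 -9.95808751e-01]] [-0.21192058  0.56049337  1.15107221] [ 0.45606706 -0.18491342  1.20076653]
```

View pics/side0.png

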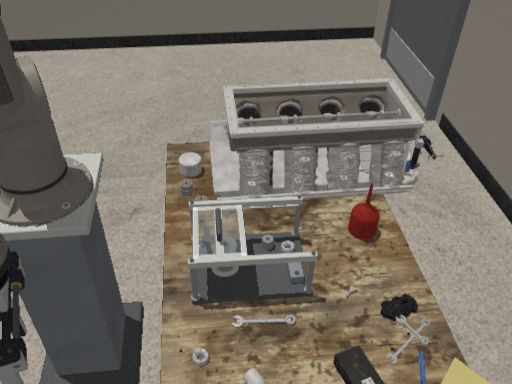

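View pics/top0.png

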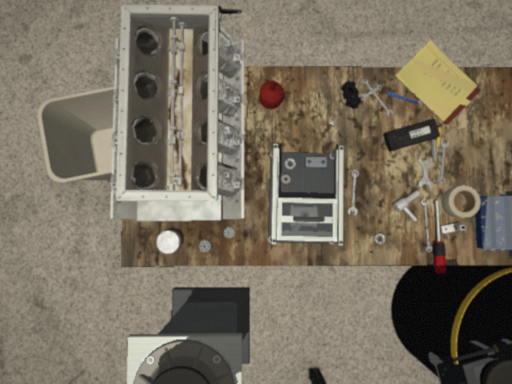

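```bash
python3 - <<'E'
import cv2,numpy as np
t=np.load("top.npz")["image"][:,:,::-1]; s=np.load("side.npz")["image"][:,:,::-1]
cv2.imwrite("pics/topz.png",cv2.resize(t[135:255,255:375],None,fx=5,fy=5,interpolation=cv2.INTER_CUBIC))
cv2.imwrite("pics/sidez.png",cv2.resize(s[185:310,175:330],None,fx=4.8,fy=4.8,interpolation=cv2.INTER_CUBIC))
E
```

```text
(no output)
```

View pics/topz.png

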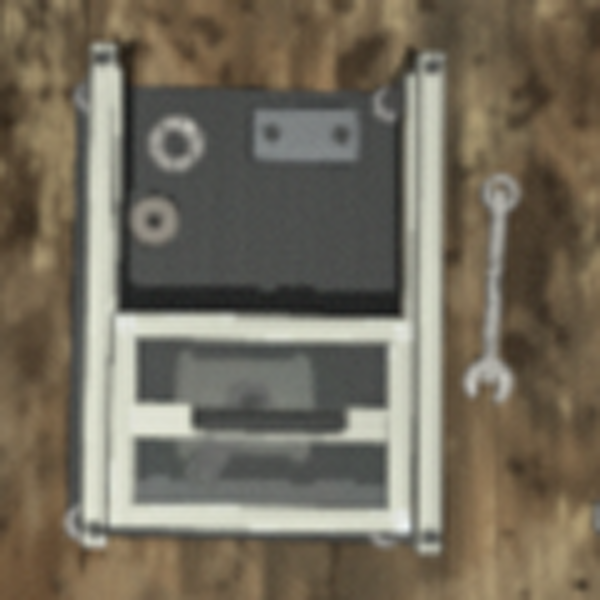

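View pics/sidez.png

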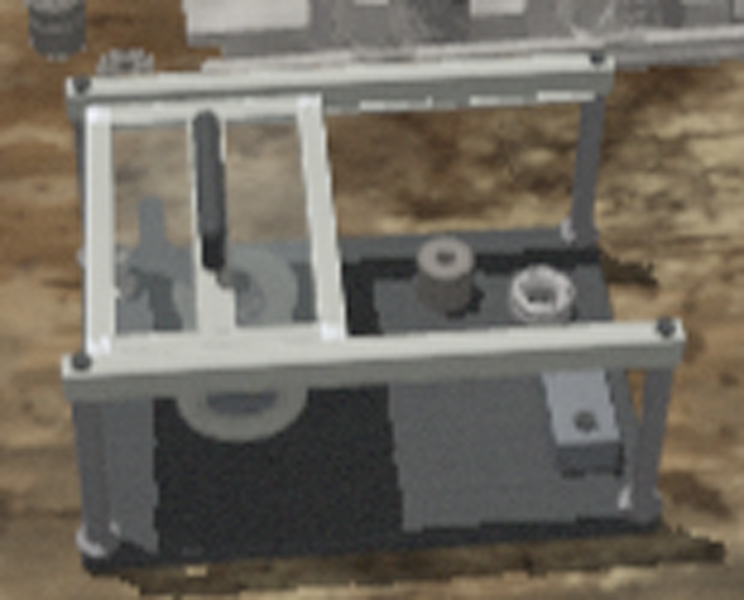

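```bash
cat > h.py <<'E'
import numpy as np
def ray(n,u,v,z):
    d=np.load(f"{n}.npz");K,R,t=d["camera_matrix"],d["R"],d["t"]
    c=-R.T@t; w=R.T@np.linalg.solve(K,[u,v,1.]); return c+w*(z-c[2])/w[2]
def tz(x,y,z): return ray("top",255+(x+.5)/5-.5,135+(y+.5)/5-.5,z)
def sz(x,y,z): return ray("side",175+(x+.5)/4.8-.5,185+(y+.5)/4.8-.5,z)
E
python3 - <<'E'
from h import *
np.set_printoptions(precision=4,suppress=True)
P=[tz(102,55,.13),tz(94,529,.13),tz(432,64,.13),tz(429,538,.13)]
print("top screws LB LF RB RF");[print(p) for p in P]
S=[sz(596,60,.13),sz(82,85,.13),sz(665,327,.13),sz(81,360,.13)]
print("side");[print(p) for p in S]
for Q in(P,S):
    d=(Q[0]+Q[2]-Q[1]-Q[3])/2; yaw=np.arctan2(d[1],d[0]); e=(Q[0]+Q[1]-Q[2]-Q[3])/2
    c=np.mean(Q,0); print("yaw",yaw,np.linalg.norm(d),"yaw2",np.arctan2(-e[0],e[1]),np.linalg.norm(e),"c",c)
    R=np.array([[np.cos(yaw),-np.sin(yaw)],[np.sin(yaw),np.cos(yaw)]])
    hs=[tz(194,418,.15),tz(346,421,.15),tz(270,420,.15)] if Q is P else [sz(206,115,.155),sz(213,268,.15)]
    for h in hs: print("handle",h,R.T@(h-c)[:2])
    print("pivot",c[:2]+R@[-.055,0])
print("side stud top?",sz(150,203,.11)," top:",tz(208,470,.11),tz(250,395,.08))
E
```

```text
top screws LB LF RB RF
[ 0.6634 -0.2484  0.13  ]
[ 0.4185 -0.243   0.13  ]
[ 0.6591 -0.4209  0.13  ]
[ 0.4134 -0.4146  0.13  ]
side
[ 0.6609 -0.2479  0.13  ]
[ 0.4174 -0.2407  0.13  ]
[ 0.6572 -0.4186  0.13  ]
[ 0.413  -0.4114  0.13  ]
yaw -0.024012014564849835 0.24539569234785047 yaw2 -0.02767258126322835 0.17211000582822397 c [ 0.5386 -0.3318  0.13  ]
handle [ 0.4745 -0.2926  0.15  ] [-0.065   0.0376]
handle [ 0.4729 -0.3694  0.15  ] [-0.0648 -0.0392]
handle [ 0.4734 -0.331   0.15  ] [-0.0652 -0.0008]
pivot [ 0.4836 -0.3304]
yaw -0.02962419320811145 0.24395394597000064 yaw2 -0.023630660727625177 0.170760576518142 c [ 0.5371 -0.3296  0.13  ]
handle [ 0.473  -0.2947  0.155 ] [-0.0652  0.0331]
handle [ 0.47  -0.384  0.15 ] [-0.0655 -0.0563]
pivot [ 0.4821 -0.328 ]
side stud top? [ 0.4455 -0.3021  0.11  ]  top: [ 0.4482 -0.3038  0.11  ] [ 0.488  -0.3301  0.08  ]
```

step_arm:
  dp:
    - [0, 0, -10]
    - [0, 0, -10]
    - [0, 0, -10]
    - [0, 0, -10]
    - [0, 0, -10]
    - [0, 0, -10]
    - [0, 0, -10]
    - [0, 0, 0]
  rotation:
    - [0, 0, -0.162]
    - [0, 0, -0.162]
    - [0, 0, -0.162]
    - [0, 0, -0.162]
    - [0, 0, -0.162]
    - [0, 0, -0.162]
    - [0, 0, -0.162]
    - [0, 0, -0.162]
  claw: [60, 60, 60, 60, 60, 60, 60, 60]
  newtons: 25

```text
t: 1.1
position: [0.1649, -0.6547, 0.245]
ee_rot: [0.0, 0.715, 0.699, -0.0]
wrist_force: [-0.5, -0.2, -0.2]
finger_gap: 0.06
```

```bash
cat >> h.py <<'E'
from scipy.spatial.transform import Rotation as Ro
def rel(target,yaw):
    """tool-frame dp(mm) and rotvec to target pose with tool down, tool-x at world yaw"""
    from cell import arm
    o=arm.get_obs(); q=o["ee_rot"]; R=Ro.from_quat([q[1],q[2],q[3],q[0]])
    c,s=np.cos(yaw),np.sin(yaw)
    T=Ro.from_matrix(np.array([[c,s,0],[s,-c,0],[0,0,-1]]))
    print("t",round(o["t"],2),"pos",np.round(o["position"],4),"gap",o["finger_gap"],"F",np.round(o["wrist_force"],1),"j",np.round(o["joints"],2),"toolx yaw",np.round(np.arctan2(*R.as_matrix()[[1,0],0]),3))
    print("dp",np.round(R.inv().apply(np.array(target)-o["position"])*1e3,1),"rot",np.round((R.inv()*T).as_rotvec(),3))
E
python3 -c "
from h import *
rel([.4727,-.331,.22],1.545)"
```

```text
t 1.1 pos [ 0.1649 -0.6547  0.245 ] gap 0.060047546803384755 F [-0.5 -0.2 -0.2] j [ 1.35  0.38 -0.17  1.51  0.07  1.25  1.15] toolx yaw 1.548
dp [330.6 300.3  25. ] rot [0.    0.    0.003]
```

step_arm:
  dp:
    - [40, 37, 0]
    - [40, 37, 0]
    - [40, 37, 0]
    - [40, 37, 0]
    - [40, 37, 0]
    - [40, 37, 0]
    - [40, 37, 0]
    - [40, 37, 0]
  rotation:
    - [0, 0, 0]
    - [0, 0, 0]
    - [0, 0, 0]
    - [0, 0, 0]
    - [0, 0, 0]
    - [0, 0, 0]
    - [0, 0, 0]
    - [0, 0, 0]
  claw: [60, 60, 60, 60, 60, 60, 60, 60]

```text
t: 2.1
position: [0.4706, -0.3416, 0.2445]
ee_rot: [-0.0, 0.717, 0.697, -0.0]
wrist_force: [-0.2, -1.2, -0.2]
finger_gap: 0.0604
```

```bash
python3 -c "
from h import *
rel([.4727,-.331,.139],1.545)"
```

```text
t 2.1 pos [ 0.4706 -0.3416  0.2445] gap 0.06041230304444732 F [-0.2 -1.2 -0.2] j [ 0.84  0.24 -0.39  1.72  0.1   1.2   0.4 ] toolx yaw 1.543
dp [ 10.6   1.8 105.5] rot [-0.    -0.    -0.002]
```

step_arm:
  dp:
    - [10, 2, 0]
    - [0, 0, 35]
    - [0, 0, 35]
    - [0, 0, 24]
    - [0, 0, 10]
    - [0, 0, 0]
  rotation:
    - [0, 0, 0]
    - [0, 0, 0]
    - [0, 0, 0]
    - [0, 0, 0]
    - [0, 0, 0]
    - [0, 0, 0]
  claw: [60, 60, 60, 60, 60, 60]

```text
t: 2.85
position: [0.4715, -0.3332, 0.1404]
ee_rot: [-0.0, 0.717, 0.697, -0.0]
wrist_force: [0.4, -0.8, 0.8]
finger_gap: 0.0598
```

```bash
python3 - <<'E'
from h import *
rel([.4727,-.331,.14],1.545)
from cell import arm
import cv2
for n,(a,b,c,d) in dict(top=(135,255,255,375),side=(135,310,155,330)).items():
    im=arm.camera(n)["image"][:,:,::-1]; cv2.imwrite(f"pics/{n}1.png",cv2.resize(im[a:b,c:d],None,fx=3.4,fy=3.4,interpolation=cv2.INTER_CUBIC))
E
```

```text
t 2.85 pos [ 0.4715 -0.3332  0.1404] gap 0.05980158798793529 F [ 0.4 -0.8  0.8] j [ 0.82  0.33 -0.39  1.84  0.15  1.    0.34] toolx yaw 1.542
dp [2.3 1.1 0.4] rot [-0.001 -0.    -0.003]
```

View pics/side1.png

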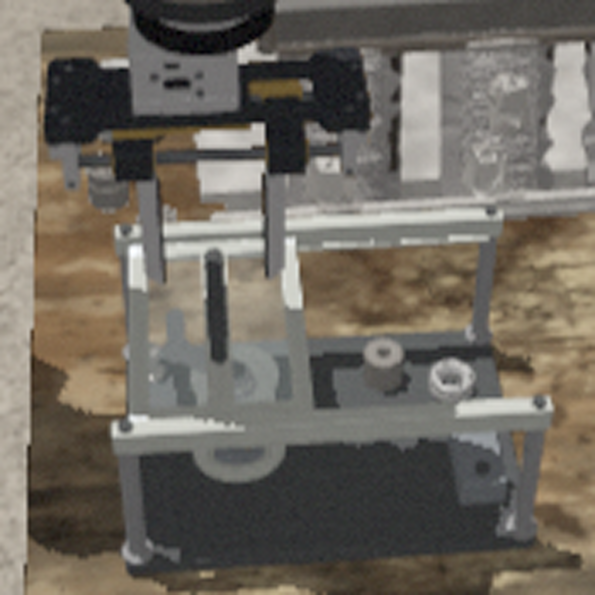

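```bash
python3 - <<'E'
from h import *
d=np.load("side.npz")
def pr(p):
    q=d["camera_matrix"]@(d["R"]@p+d["t"]); q=q[:2]/q[2]; return np.round((q-[155,135]+.5)*3.4-.5)
for p in [(.4715,-.3332,.1324),(.4415,-.3332,.1324),(.5015,-.3332,.1324),(.5015,-.3332,.15),(.4715,-.3332,.15),(.4725,-.293,.15),(.4725,-.37,.15)]: print(p,pr(np.array(p)))
E
```

```text
(0.4715, -0.3332, 0.1324) [217. 320.]
(0.4415, -0.3332, 0.1324) [168. 324.]
(0.5015, -0.3332, 0.1324) [265. 317.]
(0.5015, -0.3332, 0.15) [264. 296.]
(0.4715, -0.3332, 0.15) [216. 300.]
(0.4725, -0.293, 0.15) [213. 255.]
(0.4725, -0.37, 0.15) [221. 342.]
```

View pics/top1.png

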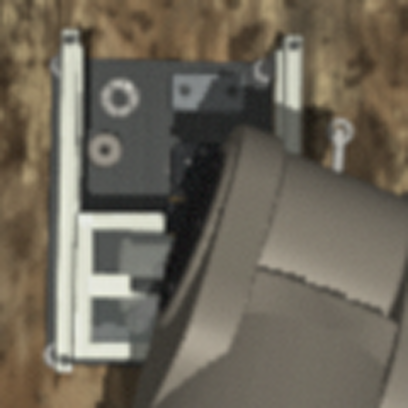

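```bash
python3 - <<'E'
from h import *
rel([.4727,-.331,.14],1.545)
from cell import arm
import cv2
im=arm.camera("side")["image"][:,:,::-1]; cv2.imwrite("side2.png",im); cv2.imwrite("pics/side2.png",cv2.resize(im[130:270,155:265],None,fx=5,fy=4.2,interpolation=cv2.INTER_CUBIC))
E
```

```text
t 2.95 pos [ 0.4723 -0.3334  0.1415] gap 0.06012509564788214 F [ 0.7 -0.  -0.4] j [ 0.82  0.33 -0.39  1.84  0.15  1.    0.34] toolx yaw 1.542
dp [2.4 0.3 1.5] rot [ 0.001  0.001 -0.003]
```

View pics/side2.png

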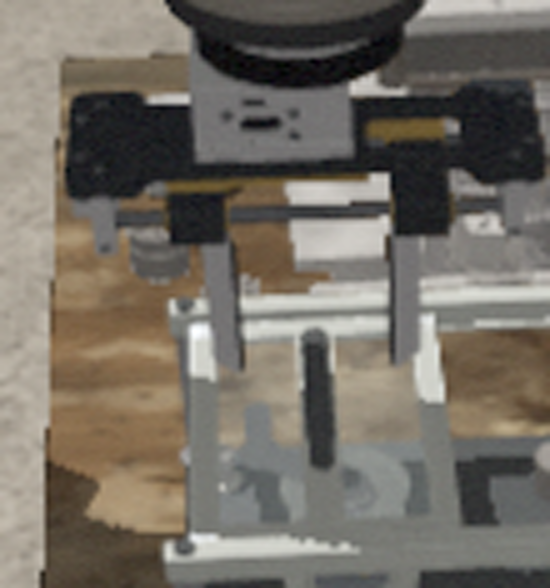

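```bash
python3 - <<'E'
from h import *
d=np.load("side.npz")
def pr(p):
    q=d["camera_matrix"]@(d["R"]@np.array(p)+d["t"]); return np.round(q[:2]/q[2],1)
for p in [(.4715,-.371,.229),(.4715,-.333,.229),(.4715,-.295,.229),(.38,-.371,.229),(.56,-.371,.229),(.4415,-.341,.132),(.4415,-.341,.16)]: print(p,pr(p))
o=np.array([.165,-.654,.174])
print(pr(o-[0,0,.008]),pr(o+[0,0,.089]))
import cv2
im=d["image"][:,:,::-1]; cv2.imwrite("pics/s0z.png",cv2.resize(im[220:384,0:120],None,fx=4,fy=3.6,interpolation=cv2.INTER_CUBIC))
E
```

```text
(0.4715, -0.371, 0.229) [218.1 207. ]
(0.4715, -0.333, 0.229) [216.8 194.2]
(0.4715, -0.295, 0.229) [215.6 182.1]
(0.38, -0.371, 0.229) [170.2 210.3]
(0.56, -0.371, 0.229) [263.6 203.8]
(0.4415, -0.341, 0.132) [204.3 232.6]
(0.4415, -0.341, 0.16) [203.6 223. ]
[ 28.9 377.6] [  9.1 341.5]
```

View pics/s0z.png

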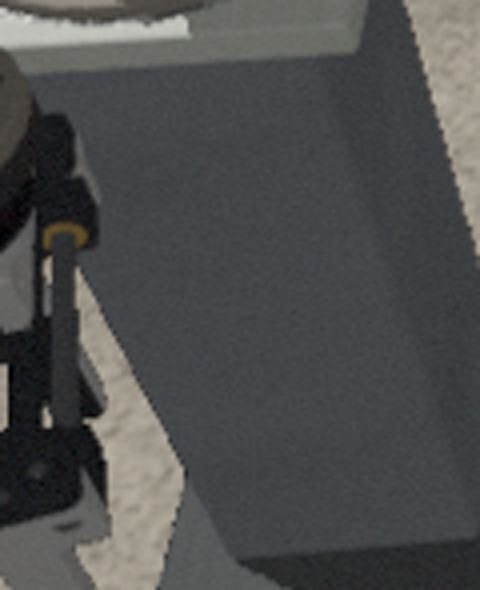

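```bash
python3 - <<'E'
from h import *
d=np.load("top.npz")
def pr(p):
    q=d["camera_matrix"]@(d["R"]@np.array(p)+d["t"]); return np.round((q[:2]/q[2]-[255,135]+.5)*5-.5,0)
for y in(-.2955,-.26):
  for z in(.23,.265,.3):
    print(y,z,pr((.56,y,z)),pr((.384,y,z)))
import cv2
from cell import arm
im=arm.camera("top")["image"][:,:,::-1]; im=cv2.convertScaleAbs(im,alpha=1.8,beta=20);cv2.imwrite("pics/top2.png",cv2.resize(im[135:255,255:375],None,fx=5,fy=5,interpolation=cv2.INTER_CUBIC))
E
```

```text
-0.2955 0.23 [216. 232.] [220. 612.]
-0.2955 0.265 [225. 224.] [229. 617.]
-0.2955 0.3 [234. 215.] [239. 624.]
-0.26 0.23 [140. 232.] [143. 612.]
-0.26 0.265 [146. 224.] [149. 618.]
-0.26 0.3 [153. 215.] [156. 624.]
```

View pics/top2.png

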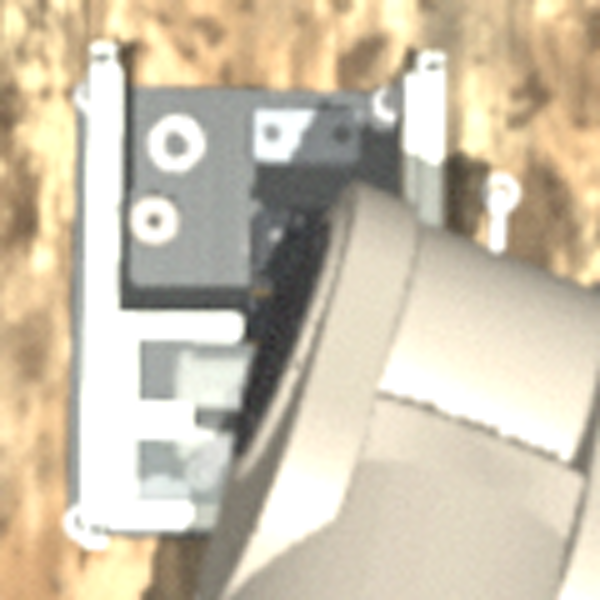

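step_arm:
  dp:
    - [2, 1, 3]
    - [0, 0, 3]
    - [0, 0, 0]
  rotation:
    - [0, 0, 0]
    - [0, 0, 0]
    - [0, 0, 0]
  claw: [60, 60, 60]

```text
t: 3.42
position: [0.473, -0.3309, 0.1343]
ee_rot: [-0.0, 0.717, 0.697, -0.0]
wrist_force: [-0.2, 0.6, -0.1]
finger_gap: 0.0607
```

step_arm:
  dp:
    - [0, 0, 2]
    - [0, 0, 0]
  rotation:
    - [0, 0, 0]
    - [0, 0, 0]
  claw: [60, 60]

```text
t: 3.68
position: [0.473, -0.331, 0.1324]
ee_rot: [-0.0, 0.717, 0.697, 0.0]
wrist_force: [-0.7, -0.1, -0.3]
finger_gap: 0.0599
```

step_arm:
  dp:
    - [0, 0, 2]
    - [0, 0, 0]
  rotation:
    - [0, 0, 0]
    - [0, 0, 0]
  claw: [60, 60]

```text
t: 3.92
position: [0.473, -0.331, 0.1304]
ee_rot: [-0.0, 0.717, 0.697, -0.0]
wrist_force: [0.2, -0.7, -0.4]
finger_gap: 0.06
```

step_arm:
  dp:
    - [0, 0, 2]
    - [0, 0, 0]
  rotation:
    - [0, 0, 0]
    - [0, 0, 0]
  claw: [60, 60]

```text
t: 4.18
position: [0.473, -0.331, 0.1284]
ee_rot: [-0.0, 0.717, 0.697, -0.0]
wrist_force: [0.4, -0.4, 0.1]
finger_gap: 0.0602
```

step_arm:
  dp:
    - [0, 0, 3]
    - [0, 0, 0]
  rotation:
    - [0, 0, 0]
    - [0, 0, 0]
  claw: [60, 60]

```text
t: 4.42
position: [0.4729, -0.331, 0.1253]
ee_rot: [-0.0, 0.717, 0.697, -0.0]
wrist_force: [-0.2, 0.1, -0.1]
finger_gap: 0.06
```

```bash
python3 - <<'E'
from h import *
rel([.4727,-.331,.14],1.545)
from cell import arm
import cv2
im=arm.camera("side")["image"][:,:,::-1]; cv2.imwrite("side3.png",im); cv2.imwrite("pics/side3.png",cv2.resize(im[130:270,155:265],None,fx=5,fy=4.2,interpolation=cv2.INTER_CUBIC))
E
```

```text
t 4.42 pos [ 0.4729 -0.331   0.1253] gap 0.059975121412722064 F [-0.2  0.1 -0.1] j [ 0.82  0.34 -0.39  1.86  0.16  0.97  0.33] toolx yaw 1.543
dp [ -0.   -0.2 -14.7] rot [-0.    -0.    -0.002]
```

View pics/side3.png

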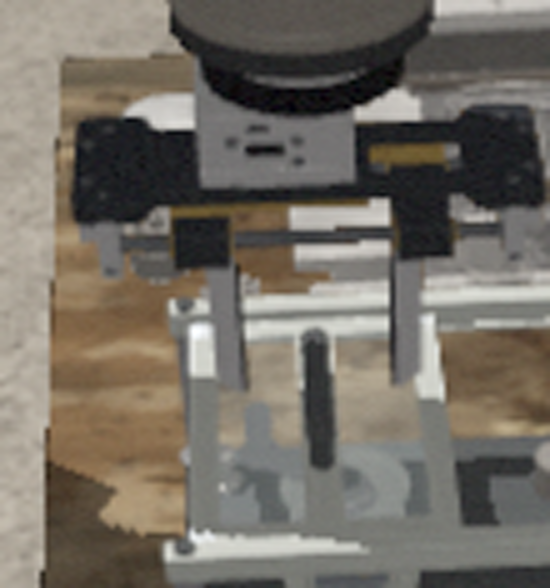

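step_arm:
  dp:
    - [0, 0, 4]
    - [0, 0, 4]
    - [0, 0, 2]
    - [0, 0, 0]
  rotation:
    - [0, 0, 0]
    - [0, 0, 0]
    - [0, 0, 0]
    - [0, 0, 0]
  claw: [60, 60, 60, 60]

```text
t: 4.97
position: [0.473, -0.3309, 0.1154]
ee_rot: [-0.0, 0.717, 0.697, 0.0]
wrist_force: [0.4, 0.6, -0.3]
finger_gap: 0.0597
```

step_arm:
  dp:
    - [0, 0, 4]
    - [0, 0, 4]
    - [0, 0, 0]
  rotation:
    - [0, 0, 0]
    - [0, 0, 0]
    - [0, 0, 0]
  claw: [60, 60, 60]

```text
t: 5.35
position: [0.4728, -0.3309, 0.1072]
ee_rot: [-0.0, 0.717, 0.697, -0.0]
wrist_force: [0.5, 0.5, 0.2]
finger_gap: 0.0601
```

```bash
python3 - <<'E'
from h import *
rel([.4727,-.331,.14],1.545)
from cell import arm
import cv2
im=arm.camera("side")["image"][:,:,::-1]; cv2.imwrite("side4.png",im); cv2.imwrite("pics/side4.png",cv2.resize(im[130:270,155:265],None,fx=5,fy=4.2,interpolation=cv2.INTER_CUBIC))
E
```

```text
t 5.35 pos [ 0.4728 -0.3309  0.1072] gap 0.06008179901477309 F [0.5 0.5 0.2] j [ 0.81  0.37 -0.38  1.87  0.17  0.93  0.32] toolx yaw 1.543
dp [ -0.1  -0.2 -32.8] rot [-0.001 -0.    -0.002]
```

View pics/side4.png

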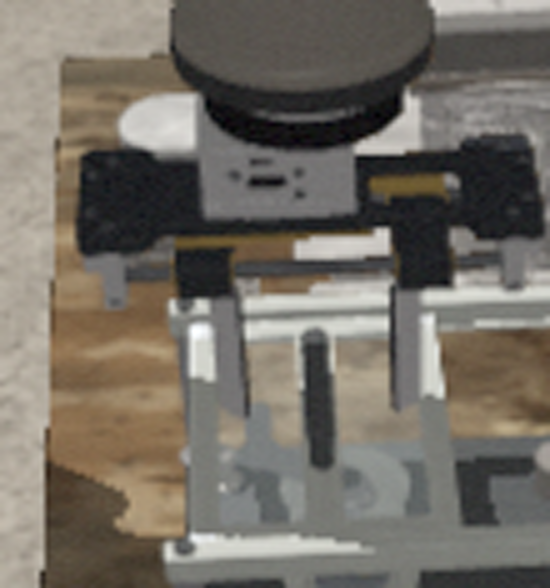

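step_arm:
  dp:
    - [0, 0, 3]
    - [0, 0, 3]
    - [0, 0, 0]
  rotation:
    - [0, 0, 0]
    - [0, 0, 0]
    - [0, 0, 0]
  claw: [60, 60, 60]

```text
t: 5.78
position: [0.4729, -0.3309, 0.1013]
ee_rot: [-0.0, 0.717, 0.697, -0.0]
wrist_force: [0.3, 0.4, 0.8]
finger_gap: 0.06
```

step_arm:
  dp:
    - [0, 0, 3]
    - [0, 0, 0]
  rotation:
    - [0, 0, 0]
    - [0, 0, 0]
  claw: [60, 60]

```text
t: 6.02
position: [0.4729, -0.331, 0.0983]
ee_rot: [-0.0, 0.717, 0.697, -0.0]
wrist_force: [-0.0, 0.4, 0.7]
finger_gap: 0.06
```

```bash
python3 - <<'E'
from h import *
rel([.4727,-.331,.14],1.545)
from cell import arm
import cv2
im=arm.camera("side")["image"][:,:,::-1]; cv2.imwrite("pics/side5.png",cv2.resize(im[170:270,185:265],None,fx=6,fy=6,interpolation=cv2.INTER_CUBIC))
E
```

```text
t 6.03 pos [ 0.4729 -0.331   0.0983] gap 0.059972874009721205 F [-0.   0.4  0.7] j [ 0.81  0.38 -0.38  1.88  0.17  0.92  0.32] toolx yaw 1.543
dp [ -0.   -0.3 -41.7] rot [-0.    -0.    -0.002]
```

View pics/side5.png

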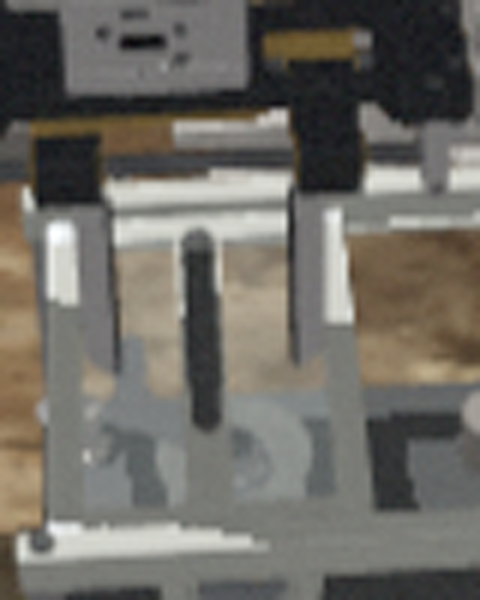

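step_arm:
  dp:
    - [0, 0, 2]
    - [0, 0, 0]
    - [0, 0, 0]
    - [0, 0, 0]
  rotation:
    - [0, 0, 0]
    - [0, 0, 0]
    - [0, 0, 0]
    - [0, 0, 0]
  claw: [30, 5, 5, 5]
  newtons: 20

```text
t: 6.58
position: [0.4731, -0.331, 0.0966]
ee_rot: [0.0, 0.717, 0.697, 0.0]
wrist_force: [-0.8, 0.3, -0.8]
finger_gap: 0.0231
```

step_arm:
  dp:
    - [0, 0, 0]
    - [0, 0, 0]
  rotation:
    - [0, 0, 0]
    - [0, 0, 0]
  claw: [5, 5]

```text
t: 6.82
position: [0.473, -0.331, 0.0966]
ee_rot: [-0.0, 0.717, 0.697, -0.0]
wrist_force: [-1.1, 0.0, 1.4]
finger_gap: 0.0114
```

```bash
python3 - <<'E'
from h import *
rel([.5727,-.333,.0966],1.545)
E
```

```text
t 6.83 pos [ 0.473  -0.331   0.0966] gap 0.011379772776860832 F [-1.1  0.   1.4] j [ 0.81  0.38 -0.38  1.88  0.17  0.91  0.32] toolx yaw 1.543
dp [ 0.8 99.7 -0. ] rot [-0.    -0.    -0.002]
```

step_arm:
  dp:
    - [0, 8, 0]
    - [0, 14, 0]
    - [0, 16, 0]
    - [0, 16, 0]
    - [0, 16, 0]
    - [0, 14, 0]
    - [0, 9, 0]
    - [0, 0, 0]
  rotation:
    - [0, 0, 0]
    - [0, 0, 0]
    - [0, 0, 0]
    - [0, 0, 0]
    - [0, 0, 0]
    - [0, 0, 0]
    - [0, 0, 0]
    - [0, 0, 0]
  claw: [5, 5, 5, 5, 5, 5, 5, 5]

```text
t: 7.82
position: [0.5671, -0.3334, 0.0966]
ee_rot: [0.0, 0.717, 0.697, 0.0]
wrist_force: [1.8, 1.5, 3.3]
finger_gap: 0.0108
```

step_arm:
  dp:
    - [0, 3, 0]
    - [0, 0, 0]
  rotation:
    - [0, 0, 0]
    - [0, 0, 0]
  claw: [5, 5]

```text
t: 8.07
position: [0.5691, -0.3335, 0.0966]
ee_rot: [-0.0, 0.717, 0.697, 0.0]
wrist_force: [1.8, 4.0, 2.4]
finger_gap: 0.0115
```

step_arm:
  dp:
    - [0, 3, 0]
    - [0, 0, 0]
  rotation:
    - [0, 0, 0]
    - [0, 0, 0]
  claw: [5, 5]

```text
t: 8.32
position: [0.5722, -0.3336, 0.0966]
ee_rot: [-0.0, 0.717, 0.697, 0.0]
wrist_force: [0.2, 4.8, 4.4]
finger_gap: 0.0111
```

step_arm:
  dp:
    - [0, 2, 0]
    - [0, 0, 0]
  rotation:
    - [0, 0, 0]
    - [0, 0, 0]
  claw: [5, 5]

```text
t: 8.57
position: [0.5723, -0.3336, 0.0965]
ee_rot: [-0.001, 0.717, 0.697, -0.001]
wrist_force: [-11.9, 7.3, 12.2]
finger_gap: 0.0109
```

step_arm:
  dp:
    - [0, 2, 0]
    - [0, 0, 0]
  rotation:
    - [0, 0, 0]
    - [0, 0, 0]
  claw: [5, 5]

```text
t: 8.82
position: [0.5722, -0.3337, 0.0964]
ee_rot: [-0.003, 0.717, 0.697, -0.002]
wrist_force: [-22.8, 10.4, 19.2]
finger_gap: 0.0115
```

step_arm:
  dp:
    - [0, -3, 0]
    - [0, 0, 0]
    - [0, 0, 0]
    - [0, 0, 0]
  rotation:
    - [0, 0, 0]
    - [0, 0, 0]
    - [0, 0, 0]
    - [0, 0, 0]
  claw: [5, 50, 50, 50]

```text
t: 9.32
position: [0.573, -0.3342, 0.0965]
ee_rot: [0.0, 0.717, 0.697, -0.0]
wrist_force: [-0.3, -0.1, 0.2]
finger_gap: 0.0378
```

step_arm:
  dp:
    - [0, 0, -10]
    - [0, 0, -20]
    - [0, 0, -30]
    - [0, 0, -20]
    - [0, 0, 0]
  rotation:
    - [0, 0, 0]
    - [0, 0, 0]
    - [0, 0, 0]
    - [0, 0, 0]
    - [0, 0, 0]
  claw: [50, 50, 50, 50, 50]

```text
t: 9.95
position: [0.574, -0.3343, 0.1789]
ee_rot: [0.002, 0.717, 0.697, 0.0]
wrist_force: [-0.7, 0.1, -0.3]
finger_gap: 0.05
```

```bash
python3 - <<'E'
from h import *
rel([.4465,-.303,.17],-0.626)
from cell import arm
import cv2
for n,(a,b,c,d) in dict(top=(135,255,255,375),side=(185,310,175,330)).items():
    im=arm.camera(n)["image"][:,:,::-1]; cv2.imwrite(f"pics/{n}6.png",cv2.resize(im[a:b,c:d],None,fx=4.8,fy=4.8,interpolation=cv2.INTER_CUBIC))
E
```

```text
t 9.95 pos [ 0.574  -0.3343  0.1789] gap 0.04998742244604757 F [-0.7  0.1 -0.3] j [ 0.71  0.43 -0.38  1.61  0.17  1.13  0.26] toolx yaw 1.543
dp [  27.7 -128.4    8.5] rot [ 3.000e-03 -2.000e-03  2.169e+00]
```

View pics/side6.png

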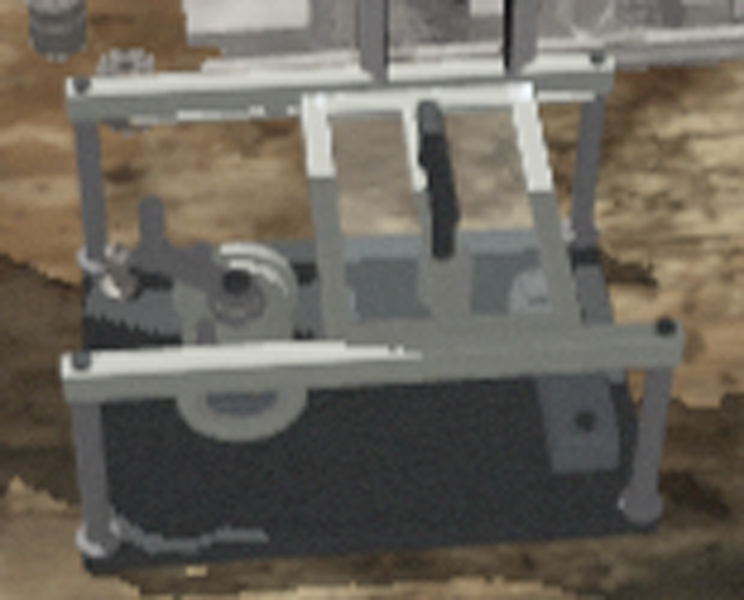

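View pics/top6.png

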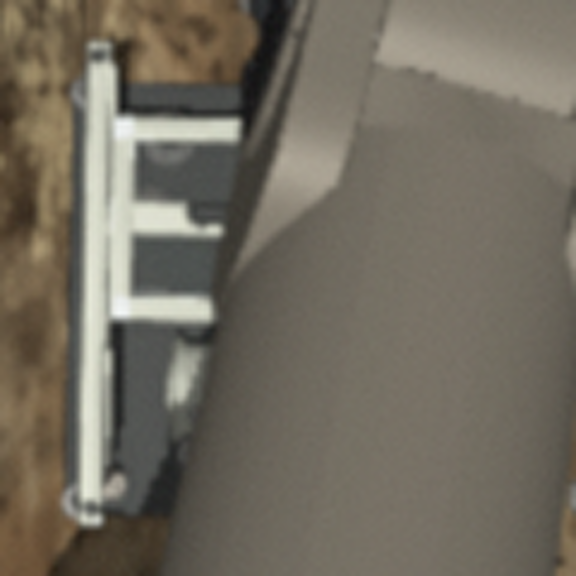

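step_arm:
  dp:
    - [6, -32, 0]
    - [7, -32, 0]
    - [7, -32, 0]
    - [7, -32, 0]
    - [0, 0, 0]
    - [0, 0, 0]
    - [0, 0, 0]
    - [0, 0, 0]
  rotation:
    - [0, 0, 0]
    - [0, 0, 0]
    - [0, 0, 0]
    - [0, 0, 0]
    - [0, 0, 0.18]
    - [0, 0, 0.18]
    - [0, 0, 0.18]
    - [0, 0, 0.18]
  claw: [50, 40, 40, 40, 40, 40, 40, 40]

```text
t: 11.05
position: [0.4452, -0.303, 0.1756]
ee_rot: [-0.001, 0.918, 0.397, -0.0]
wrist_force: [0.4, -0.1, 0.3]
finger_gap: 0.0405
```

step_arm:
  dp:
    - [0, 0, 0]
    - [0, 0, 0]
    - [0, 0, 0]
    - [0, 0, 0]
    - [0, 0, 0]
    - [0, 0, 0]
    - [0, 0, 0]
    - [0, 0, 0]
  rotation:
    - [0, 0, 0.18]
    - [0, 0, 0.18]
    - [0, 0, 0.18]
    - [0, 0, 0.18]
    - [0, 0, 0.18]
    - [0, 0, 0.18]
    - [0, 0, 0.18]
    - [0, 0, 0.18]
  claw: [40, 40, 40, 40, 40, 40, 40, 40]

```text
t: 12.05
position: [0.4453, -0.303, 0.1756]
ee_rot: [-0.0, 0.952, -0.307, -0.001]
wrist_force: [0.5, -0.8, -0.8]
finger_gap: 0.0399
```

```bash
python3 - <<'E'
from h import *
rel([.4462,-.303,.12],-0.626)
E
```

```text
t 12.05 pos [ 0.4453 -0.303   0.1756] gap 0.039874269109681046 F [ 0.5 -0.8 -0.8] j [ 0.58  0.21 -0.12  1.9   0.03  1.03 -1.74] toolx yaw -0.623
dp [ 0.9 -0.5 55.6] rot [0.    0.002 0.003]
```

step_arm:
  dp:
    - [1, 0, 20]
    - [0, 0, 25]
    - [0, 0, 25]
    - [0, 0, 10]
    - [0, 0, 0]
  rotation:
    - [0, 0, 0]
    - [0, 0, 0]
    - [0, 0, 0]
    - [0, 0, 0]
    - [0, 0, 0]
  claw: [40, 40, 40, 40, 40]

```text
t: 12.68
position: [0.4462, -0.3036, 0.096]
ee_rot: [-0.0, 0.953, -0.304, -0.001]
wrist_force: [0.2, -0.7, 0.9]
finger_gap: 0.0401
```

```bash
python3 - <<'E'
from h import *
rel([.4462,-.303,.05],-0.626)
from cell import arm
import cv2
for n,(a,b,c,d) in dict(top=(135,255,255,375),side=(160,270,155,275)).items():
    im=arm.camera(n)["image"][:,:,::-1]; cv2.imwrite(f"pics/{n}7.png",cv2.resize(im[a:b,c:d],None,fx=5,fy=5,interpolation=cv2.INTER_CUBIC))
d=np.load("side.npz")
def pr(p):
    q=d["camera_matrix"]@(d["R"]@np.array(p)+d["t"]); return np.round((q[:2]/q[2]-[155,160]+.5)*5-.5,0)
t=np.array([np.sin(-.626),-np.cos(-.626),0])
for z in(.12,.133):
  for s in(-.02,.02): print(z,s,pr(np.array([.4462,-.303,z])+s*t))
print("stud top",pr((.4462,-.303,.11)))
E
```

```text
t 12.68 pos [ 0.4462 -0.3036  0.096 ] gap 0.04014902216200819 F [ 0.2 -0.7  0.9] j [ 0.58  0.3  -0.12  1.98  0.05  0.87 -1.75] toolx yaw -0.617
dp [-0.2 -0.5 46. ] rot [0.    0.002 0.009]
0.12 -0.02 [282. 294.]
0.12 0.02 [231. 350.]
0.133 -0.02 [281. 272.]
0.133 0.02 [230. 328.]
stud top [258. 338.]
```

View pics/side7.png

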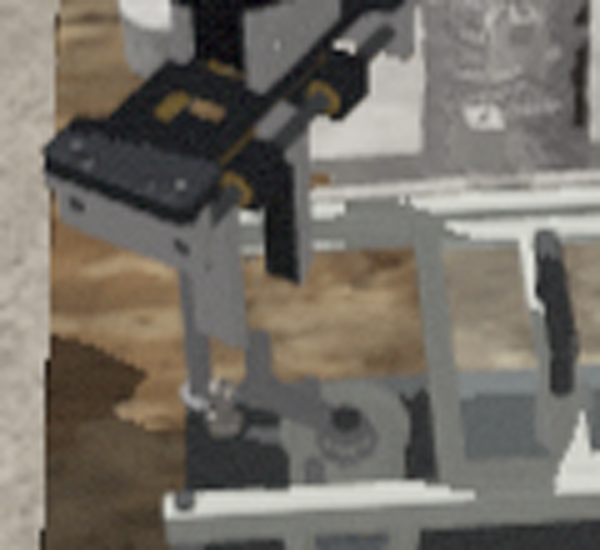

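View pics/top7.png

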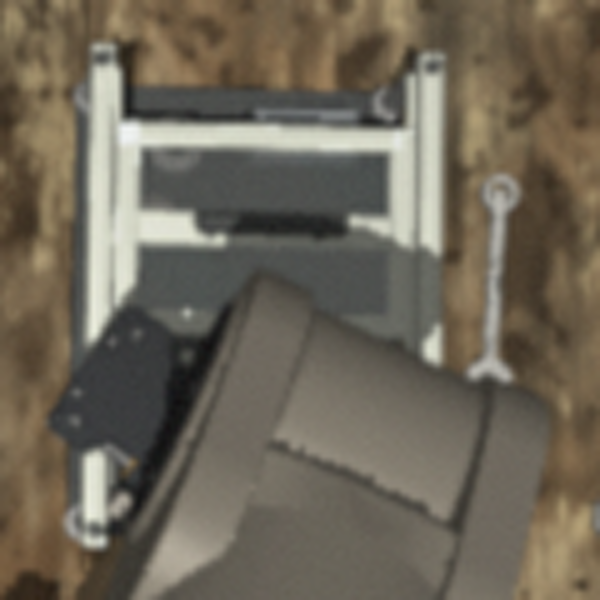

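step_arm:
  dp:
    - [0, 0, 12]
    - [0, 0, 12]
    - [0, 0, 10]
    - [0, 0, 5]
    - [0, 0, 0]
  rotation:
    - [0, 0, 0]
    - [0, 0, 0]
    - [0, 0, 0]
    - [0, 0, 0]
    - [0, 0, 0]
  claw: [40, 40, 40, 40, 40]

```text
t: 13.4
position: [0.4465, -0.3037, 0.0572]
ee_rot: [-0.0, 0.953, -0.304, -0.0]
wrist_force: [0.4, -0.1, 0.7]
finger_gap: 0.0403
```

```bash
python3 - <<'E'
from h import *
rel([.4462,-.303,.05],-0.626)
from cell import arm
import cv2
for n,(a,b,c,d) in dict(side=(160,270,155,275)).items():
    im=arm.camera(n)["image"][:,:,::-1]; cv2.imwrite(f"pics/{n}8.png",cv2.resize(im[a:b,c:d],None,fx=5,fy=5,interpolation=cv2.INTER_CUBIC))
d=np.load("side.npz")
def pr(p):
    q=d["camera_matrix"]@(d["R"]@np.array(p)+d["t"]); return np.round((q[:2]/q[2]-[155,160]+.5)*5-.5,0)
x=np.array([np.cos(-.617),np.sin(-.617),0]);t=np.array([np.sin(-.617),-np.cos(-.617),0])
for z in(.085,.095): print(z,[pr(np.array([.446,-.3035,z])+.02*t+k*x) for k in(-.008,.008)])
E
```

```text
t 13.4 pos [ 0.4465 -0.3037  0.0572] gap 0.04030520436102128 F [ 0.4 -0.1  0.7] j [ 0.58  0.35 -0.12  2.01  0.06  0.78 -1.76] toolx yaw -0.617
dp [-0.6 -0.4  7.2] rot [-0.     0.001  0.009]
0.085 [array([220., 401.]), array([251., 414.])]
0.095 [array([219., 385.]), array([250., 398.])]
```

View pics/side8.png

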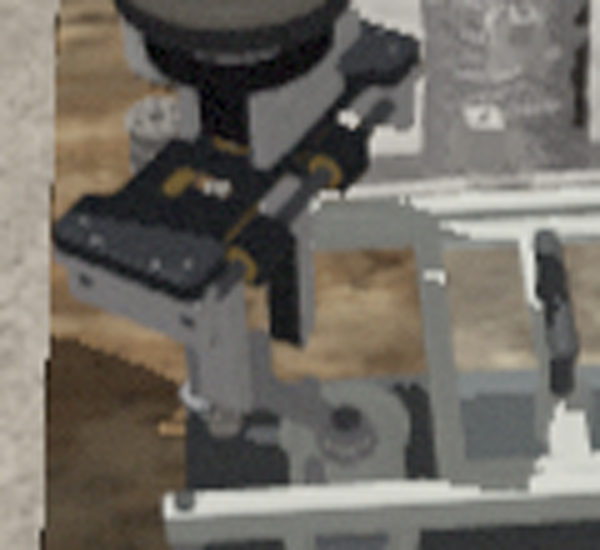

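step_arm:
  dp:
    - [0, 0, 0]
    - [0, 0, 0]
    - [0, 0, 0]
    - [0, 0, 0]
    - [0, 0, 0]
    - [0, 0, 0]
  rotation:
    - [0, 0, 0]
    - [0, 0, 0]
    - [0, 0, 0]
    - [0, 0, 0]
    - [0, 0, 0]
    - [0, 0, 0]
  claw: [20, 5, 5, 5, 5, 5]
  newtons: 35

```text
t: 14.2
position: [0.4464, -0.3043, 0.0577]
ee_rot: [0.0, 0.953, -0.304, 0.0]
wrist_force: [-3.6, -4.2, 4.0]
finger_gap: 0.011
```

```bash
python3 - <<'E'
from h import *
rel([.4462,-.303,.05],-0.626)
E
```

```text
t 14.2 pos [ 0.4464 -0.3043  0.0577] gap 0.011033467414035002 F [-3.6 -4.2  4. ] j [ 0.58  0.35 -0.12  2.01  0.06  0.79 -1.76] toolx yaw -0.618
dp [-0.9 -0.9  7.7] rot [ 0.    -0.     0.008]
```

step_arm:
  dp:
    - [0.2, 4.5, 0]
    - [0.2, 4.5, 0]
    - [0.2, 4.5, 0]
    - [0.2, 4.5, 0]
    - [0.2, 4.5, 0]
    - [0.2, 4.5, 0]
  rotation:
    - [0, 0, -0.1]
    - [0, 0, -0.1]
    - [0, 0, -0.1]
    - [0, 0, -0.1]
    - [0, 0, -0.1]
    - [0, 0, -0.1]
  claw: [5, 5, 5, 5, 5, 5]

```text
t: 14.95
position: [0.438, -0.3281, 0.0577]
ee_rot: [-0.001, 1.0, -0.007, -0.0]
wrist_force: [-4.2, 5.3, 7.9]
finger_gap: 0.0108
```

```bash
python3 - <<'E'
from h import *
a=np.pi+.6-.026
p=np.array([.483,-.3295])+.045*np.array([np.cos(a),np.sin(a)]);print(p)
rel([p[0],p[1],.0577],.574)
from cell import arm
import cv2
for n,(a,b,c,d) in dict(side=(160,270,155,275)).items():
    im=arm.camera(n)["image"][:,:,::-1]; cv2.imwrite(f"pics/{n}9.png",cv2.resize(im[a:b,c:d],None,fx=5,fy=5,interpolation=cv2.INTER_CUBIC))
E
```

```text
[ 0.44521189 -0.35393479]
t 14.95 pos [ 0.438  -0.3281  0.0577] gap 0.01080675888066991 F [-4.2  5.3  7.9] j [ 0.72  0.37 -0.24  1.98  0.12  0.8  -1.17] toolx yaw -0.013
dp [ 7.5 25.7 -0.1] rot [-0.002  0.    -0.587]
```

View pics/side9.png

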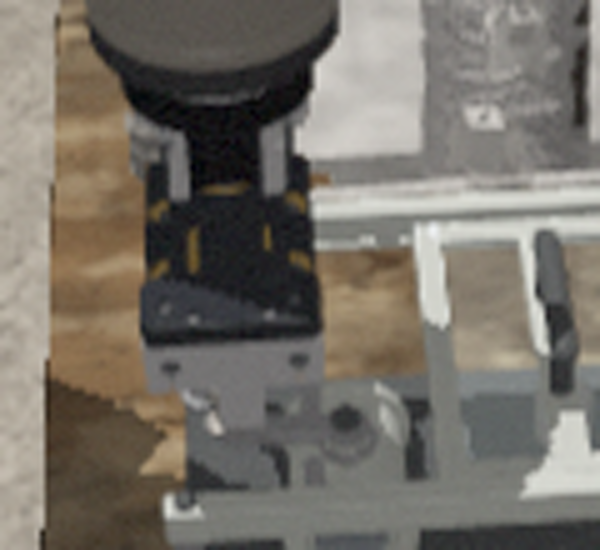

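step_arm:
  dp:
    - [0.2, 4.5, 0]
    - [0.2, 4.5, 0]
    - [0.2, 4.5, 0]
    - [0.2, 4.5, 0]
    - [0.2, 4.5, 0]
    - [0, 0, 0]
  rotation:
    - [0, 0, -0.1]
    - [0, 0, -0.1]
    - [0, 0, -0.1]
    - [0, 0, -0.1]
    - [0, 0, -0.1]
    - [0, 0, 0]
  claw: [5, 5, 5, 5, 5, 5]

```text
t: 15.75
position: [0.4426, -0.3502, 0.0576]
ee_rot: [-0.001, 0.971, 0.24, -0.001]
wrist_force: [-6.2, 4.6, 9.8]
finger_gap: 0.011
```

step_arm:
  dp:
    - [0.1, 2, 0]
    - [0, 0, 0]
  rotation:
    - [0, 0, -0.045]
    - [0, 0, 0]
  claw: [5, 5]

```text
t: 16.0
position: [0.4434, -0.3518, 0.0576]
ee_rot: [-0.001, 0.965, 0.261, -0.001]
wrist_force: [-7.4, 3.4, 11.7]
finger_gap: 0.011
```

step_arm:
  dp:
    - [0.1, 2, 0]
    - [0, 0, 0]
  rotation:
    - [0, 0, -0.045]
    - [0, 0, 0]
  claw: [5, 5]

```text
t: 16.25
position: [0.4444, -0.3535, 0.0576]
ee_rot: [-0.001, 0.959, 0.283, -0.001]
wrist_force: [-8.2, 3.5, 11.5]
finger_gap: 0.0113
```

```bash
python3 - <<'E'
from h import *
rel([.4452,-.3539,.0577],.574)
E
```

```text
t 16.25 pos [ 0.4444 -0.3535  0.0576] gap 0.011278203635281214 F [-8.2  3.5 11.5] j [ 0.84  0.41 -0.35  1.93  0.19  0.83 -0.61] toolx yaw 0.573
dp [ 0.4  0.7 -0.1] rot [-0.002  0.001 -0.001]
```

step_arm:
  dp:
    - [0, 1.5, 0]
    - [0, 0, 0]
  rotation:
    - [0, 0, -0.02]
    - [0, 0, 0]
  claw: [5, 5]

```text
t: 16.5
position: [0.4451, -0.3546, 0.0576]
ee_rot: [-0.001, 0.956, 0.292, -0.001]
wrist_force: [-8.8, 4.4, 11.3]
finger_gap: 0.0112
```

step_arm:
  dp:
    - [0, 1.5, 0]
    - [0, 0, 0]
  rotation:
    - [0, 0, 0]
    - [0, 0, 0]
  claw: [5, 5]

```text
t: 16.75
position: [0.4452, -0.3547, 0.0575]
ee_rot: [-0.002, 0.956, 0.292, -0.001]
wrist_force: [-14.1, 9.6, 18.6]
finger_gap: 0.0112
```

step_arm:
  dp:
    - [0, 1.5, 0]
    - [0, 0, 0]
  rotation:
    - [0, 0, 0]
    - [0, 0, 0]
  claw: [5, 5]

```text
t: 17.0
position: [0.4452, -0.3549, 0.0574]
ee_rot: [-0.003, 0.956, 0.292, -0.002]
wrist_force: [-19.7, 17.1, 24.6]
finger_gap: 0.0111
```

step_arm:
  dp:
    - [0, 0, 0]
    - [0, 0, 0]
    - [0, 0, 0]
    - [0, 0, 0]
  rotation:
    - [0, 0, 0]
    - [0, 0, 0]
    - [0, 0, 0]
    - [0, 0, 0]
  claw: [5, 5, 5, 5]

```text
t: 17.5
position: [0.4452, -0.3549, 0.0574]
ee_rot: [-0.003, 0.956, 0.292, -0.002]
wrist_force: [-19.1, 16.8, 24.9]
finger_gap: 0.0109
```

```bash
python3 - <<'E'
from h import *
rel([.4452,-.3539,.0577],.574)
from cell import arm
import cv2
for n,(a,b,c,d) in dict(top=(135,255,255,375),side=(160,320,155,315)).items():
    im=arm.camera(n)["image"][:,:,::-1]; cv2.imwrite(f"pics/{n}10.png",cv2.resize(im[a:b,c:d],None,fx=600/(d-c),fy=600/(d-c),interpolation=cv2.INTER_CUBIC))
h=tz(271,224,.15);print("handle",h)
E
```

```text
t 17.5 pos [ 0.4452 -0.3549  0.0574] gap 0.010911451287429303 F [-19.1  16.8  24.9] j [ 0.85  0.42 -0.36  1.93  0.19  0.84 -0.59] toolx yaw 0.593
dp [ 0.6 -0.8 -0.3] rot [-0.007  0.002  0.019]
handle [ 0.57276581 -0.33273446  0.15      ]
```

View pics/side10.png

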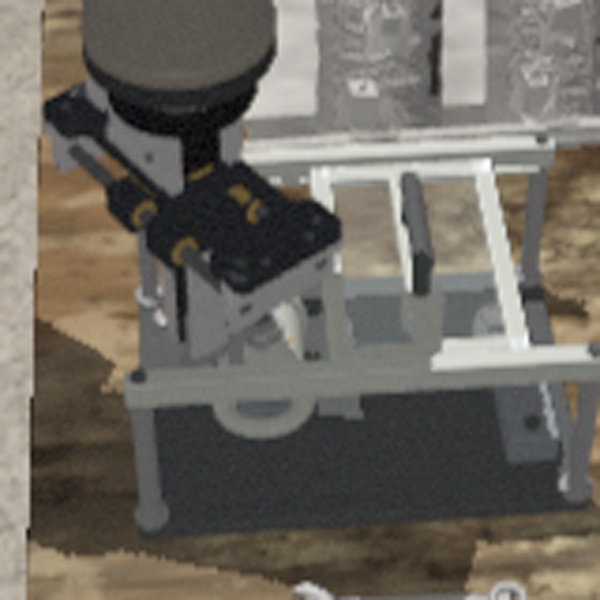

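View pics/top10.png

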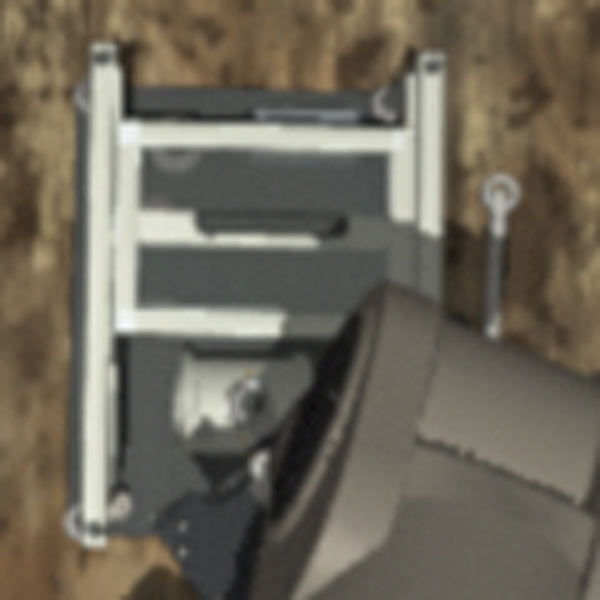

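```bash
python3 -c "
from cell import arm
print(arm.job_done()); o=arm.get_obs(); print(o['t'],o['position'],o['finger_gap'],o['wrist_force'])"
```

```text
the job is handed in; nothing more can be done
None
the job is handed in; nothing more can be done
```

The guard is fully back and the throttle lever is held on its full-throttle stop by the gripped stud. I handed the job in at about 17.6 s of the 58 s allowed.

**Guard:** I gripped it by its handle and slid it until it stopped moving, with about 23 N along the slide. The last top view puts the handle at x = 0.573 m, the expected position for fully back, and it had not moved since I let go of it.

**Lever:** I gripped the stud (opening 11 mm for the 12 mm stud) and wound it anticlockwise by about 1.2 rad. Further pushes then moved it only 0.1–0.2 mm while the sideways force rose from about 9 to 25 N. The measured stud position is 0.617 rad to the −y side, against 0.6 expected. It held steady over the last 0.5 s I watched.

**Loose things:** The gripper never went near them. The spanner and plunger look undisturbed in the last pictures. The bush and retainer are partly hidden under the guard, and I did not check the tin in the final view.

**Disagreements:**
- **Fingertip height:** in the pictures the fingertips were roughly 40–45 mm higher than the reported TCP height and `arm.tip_reach` imply. I therefore lowered in small steps by picture and force, and confirmed both grips by the finger opening.
- **Upward force:** the wrist reading included about 25 N upward during the final push. A similar upward force appeared at the guard stop. I did not find the cause.

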